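# File the top edge of a laser-cut sheet

### The arm

A 7-joint arm with a two-finger parallel gripper is mounted at the origin on the work surface. World frame = base frame: x ahead of the robot, y to its left, z up, the work surface at z = 0. Lengths are in m, angles in rad, forces in N, time in s.
With the tool pointing down it reaches from about 0.425 to 0.875 m from the base axis. Payload 8.4 kg.
Tool frame: the origin (TCP) lies midway between the tips of the shut fingers; the grasp point (between the pads) lies 19 mm behind it; z points along the fingers, y is the line along which they close (so a half turn about z gives the same grasp; the last joint's range is limited). The gripper opens to 87 mm and grips with 3 to 60 N. Pads are 19 mm wide; open, the fingers measure 117 mm over their backs; the gripper's body (75 mm by 190 mm) begins 51 mm behind the grasp point.
Start: joints at [-1.258, 0.333, 0.04, 1.465, -0.013, 1.343, -0.059], TCP at [0.26, 0.596, 0.223] pointing down, gripper open.
Joint ranges: [-2.58, 2.58], [-0.38, 2.09], [-1.3, 1.39], [0.25, 2.4], [-1.5, 4.64], [0.08, 2.09], [-2.65, 2.65]. Speed limits (rad/s): [2.22, 2.22, 2.79, 2.79, 3.14, 3.14, 3.14].

### API

Orientations are given as a unit quaternion [x, y, z, w].
In Python, from cell import arm gives the robot as it stands. The module is installed in compiled form; this text tells all that it offers.
- The arm moves only by the tool play_rows, never from a script. Its argument "rows" is a list of rows, each a list of 7 numbers: the shift along the tool's x, y, z as a fraction of full scale, then the turn, a rotation vector about the tool's x, y, z as a fraction of full scale, then the gripper command: -1 is fully open, 1 is shut, values between are in proportion. In form: [[x, y, z, rx, ry, rz, gripper], ...]. A call has exactly 8 rows; each row is the pose to reach, as a shift and turn from the pose commanded when the call began, along the tool's axes at that moment; what a row does not reach only later rows make up. Full scale, the value 1, is 0.25 m for a shift and 2 rad for a turn. A row lasts 1/12 s, in which the tool goes at most 41.7 mm and 7.16 degrees, less where a joint would pass 70% of its speed; a pose out of reach is approached as far as the arm can. A call with a number of a shift or a turn outside -1 to 1 is refused whole. A call with a gripper value outside its range is refused whole. The fingers move at their own pace and stop on an object; "grip_force" is the grip in N (left out, the last holds). Time passes only in rows, so rows that repeat a pose let the fingers close, or fill a call up. It gives the time, the measured TCP pose, the force, the opening and the grip force at its end, in the units of the state.
- arm.read_state(): the state, without advancing time (a new reading comes with each control period).
- arm.capture(name): name is "side" or "top"; returns a dict with "pixels" (480x640x3 uint8, blue, green, red), "fx", "fy", "cx", "cy" (pixels), "origin" and "orientation" of the camera in the world. Camera axes: x right, y up, looking along -z (the intrinsics and any distortion apply to the point x, -y, -z); pixel columns grow to the right and rows downward; lengths in m; the calibration is good to about 2 mm. A picture is of the moment at which its call begins. There is no depth.
- arm.sign_off(): hands the job in; it is judged then, once.
The state is a dict: "clock": time; "joint_positions": joint angles; "qvel": joint speeds; "joint_torque": joint torques, N m; "tool_pos": TCP position; "tool_rot": TCP orientation; "force": force on the tool from outside, world axes, zero at the start; "ft_torque": the same for the moment, N m; "gripper_width": finger opening in m; "gripper_force": force on a finger pad.
Only numpy, scipy, OpenCV 4.12 (cv2) and the standard library are available. Lean on these libraries where they do the work, as an engineer would, in place of code of your own. Each camera call takes 0.05 s, during which the arm holds its last target. There are 200 camera calls.

### The job

Take the file with the orange grip and, pressing lightly, push it away from the robot, toe first and square across the top edge of the green sheet, in two long strokes; in each the edge passes under the file from well ahead of its middle to well behind it. File on the forward strokes only: after each one lift the file clear of the edge, and never drag it back over the edge. Then lay the file flat where you found it and let go, leaving the blue file alone.

Things in the scene. Friction and masses are not known exactly. Their poses are not given: they have to be found in the camera images.
- file_grip (a point): Orange-gripped file, lying face down, ~0.22 kg. Steel blade 180 x 30 x 7; underside = filing face; toe's last 25 only 18 wide; small orange block on the heel. Orange rib along the blade's middle, 95 long, 24 wide, 7 to 50 above the face: grip across the 24. Point: mid-rib, 30 above the face, mid-length (toe, heel 90 off). x to the toe (as found, roughly away from the robot), z up.
- blue_file_grip (a point): A like file of the same size with a blue grip, lying beside it: not to be used or disturbed. Same point and axes. The two may change places.
- sheet_edge (a point): Middle of the top edge of a green sheet 6 thick, 100 wide, upright in steel jaws (48 x 120, tops 41 below the edge) of a fixed grey fixture 130 x 150. Edge 110 above the table, along y; x square to it, away from the robot (stroke direction), z up. Jaws float: from above the sheet gives 1 mm per 0.7 N (after a first 0.7 N), stop at 12 mm.
- head (a joint): Springy give of jaws and sheet along the stroke, m: 0 at rest, positive when dragged away from the robot, negative when dragged back; 0.4 N per mm, well damped, range -0.012 to 0.012; returns to 0 when the file is off.
There are look-alikes about, which are no part of the job. Of the things that look like the part that bears file_grip, take the one that is nearest to the robot's base at the start.

How it is judged:
By the outcome, as a careful person would: the job done as asked, in the order asked, and still so for the second after the job is handed in, with the robot touching nothing.
It also fails if it takes over 58 s, if anything falls off the work surface, if the arm or the gripper's body presses on something with over 40 N, if the wrist force passes 120 N, or if a joint passes its speed limit or range.

## Working session

There is one attempt and no reset: what is moved stays moved. The work goes in short steps, Python scripts to look and compute and a tool call to move; the robot and the scene stay as the last step left them, time stands still between calls to the robot, and variables do not carry over. Pictures are saved under pics/ and viewed, at most 10 in all, crops included, and the job is handed in when it is done.

Besides the shell and the picture viewer there is one more tool, called after "Call:" by a JSON object that holds its "method" and its "body". play_rows: Moves the arm, as the interface text tells. Its arguments: {"type":"object","properties":{"rows":{"type":"array","items":{"type":"array","items":{"type":"number"}}},"grip_force":{"type":"number"}},"required":["rows"]}

```bash
mkdir -p pics; cat > h.py <<'E'
import numpy as np, cv2
from scipy.spatial.transform import Rotation as R
from cell import arm
def snap(cam,name):
    c=arm.capture(cam); cv2.imwrite(f'pics/{name}.png',c['pixels']); return c
def ray(c,u,v):
    d=np.array([(u-c['cx'])/c['fx'],-(v-c['cy'])/c['fy'],-1.0])
    return np.array(c['origin']),R.from_quat(c['orientation']).apply(d)
def onz(c,u,v,z):
    o,d=ray(c,u,v); return o+d*(z-o[2])/d[2]
def proj(c,p):
    q=R.from_quat(c['orientation']).inv().apply(np.array(p)-c['origin'])
    return c['cx']+c['fx']*q[0]/-q[2], c['cy']-c['fy']*q[1]/-q[2]
E
python3 - <<'E'
from h import *
for n in('top','side'):
    c=snap(n,n+'0'); print({k:v for k,v in c.items() if k!='pixels'})
s=arm.read_state(); print(s)
E
```

```text
{'fx': 602.8903388330202, 'fy': 602.8903388330202, 'cx': 324.4158988225031, 'cy': 237.9438826287465, 'origin': array([ 0.24741571, -0.18932531,  1.25313914]), 'orientation': array([ 0.05560964, -0.07289202, -0.69432168,  0.7138009 ])}
{'fx': 544.0565171847471, 'fy': 544.0565171847471, 'cx': 319.78877078772837, 'cy': 232.45934804725852, 'origin': array([ 0.19065466, -1.01649648,  0.93045783]), 'orientation': array([ 0.38034667, -0.06570315, -0.13210617,  0.91299916])}
{'clock': 0.1, 'joint_positions': array([-1.25819388,  0.33385976,  0.03987867,  1.4661718 , -0.01339226,
        1.3432985 , -0.05850062]), 'qvel': array([-0.00071888, -0.00320776, -0.00152221, -0.00207021, -0.00045876,
        0.00162007,  0.00019186]), 'joint_torque': array([ 3.42055253e-03, -6.57803321e+01,  1.33929189e+00, -4.04711974e+01,
       -5.97004895e-02,  4.10019513e-02,  8.20813284e-05]), 'tool_pos': array([0.26003106, 0.59526281, 0.22174107]), 'tool_rot': array([ 2.04458871e-01,  9.78874879e-01, -7.29318261e-04, -9.71139577e-05]), 'force': array([ 0.05594295, -0.65528468,  0.45746316]), 'ft_torque': array([-0.0164698 , -0.03800879,  0.01692651]), 'gripper_force': 0.0, 'gripper_width': 0.08713470337068363}
```

View pics/top0.png

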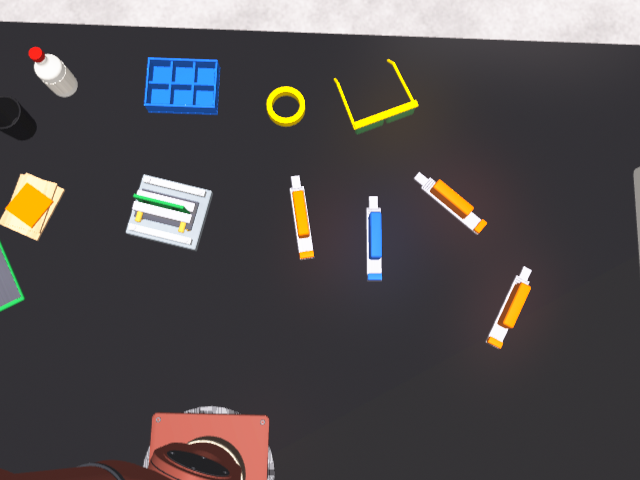

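View pics/side0.png

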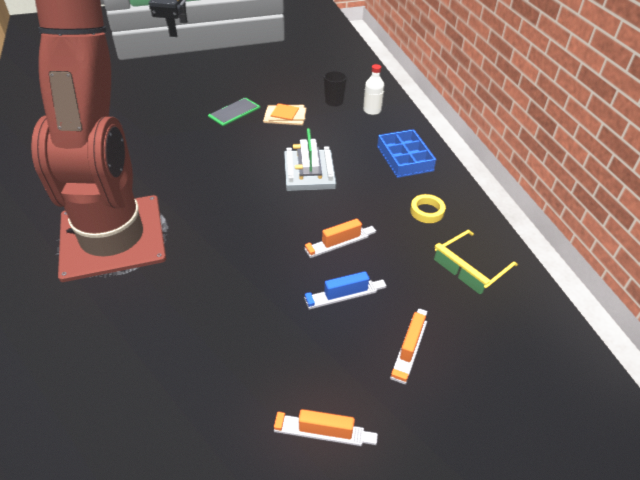

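The top view shows three orange-gripped files, at (302,218), (453,200) and (512,308), and the blue one at (375,238). The fixture with the green sheet is at (165,205). The file at (302,218) looks nearest the base at about (210,450). I'll check that with numbers and a crop.

```bash
cat > m.py <<'E'
from h import *
def masks(im):
    hsv=cv2.cvtColor(im,cv2.COLOR_BGR2HSV)
    return {'or':cv2.inRange(hsv,(5,150,100),(20,255,255)),'gr':cv2.inRange(hsv,(55,120,60),(80,255,255)),'bl':cv2.inRange(hsv,(100,150,100),(125,255,255))}
def blobs(m,a=25):
    cs,_=cv2.findContours(m,cv2.RETR_EXTERNAL,cv2.CHAIN_APPROX_NONE)
    return [c for c in cs if cv2.contourArea(c)>a]
E
python3 - <<'E'
from m import *
for n in('top','side'):
    c=arm.capture(n); M=masks(c['pixels'])
    for k in M:
        for b in blobs(M[k]):
            r=cv2.minAreaRect(b); z={'or':.05,'bl':.05,'gr':.11}[k]
            u,v=r[0]
            bp=cv2.boxPoints(r)
            print(n,k,np.round(r[0],1),np.round(r[1],1),round(r[2],1),'pos',np.round(onz(c,u,v,z),3),'d',round(np.hypot(*onz(c,u,v,z)[:2]),3))
            if k=='gr' or (k!='gr' and cv2.contourArea(b)>200): print('   corners',[list(np.round(onz(c,*p,z)[:2],3)) for p in bp])
    p=c['pixels']
    if n=='top': A=cv2.resize(p[150:290,110:330],None,fx=2,fy=2,interpolation=cv2.INTER_CUBIC)
    else: B=cv2.resize(p[115:265,270:390],None,fx=2.5,fy=2.5,interpolation=cv2.INTER_CUBIC)
H=max(A.shape[0],B.shape[0]);C=np.zeros((H,A.shape[1]+B.shape[1],3),np.uint8);C[:A.shape[0],:A.shape[1]]=A;C[:B.shape[0],A.shape[1]:]=B
cv2.imwrite('pics/crop.png',C)
E
```

```text
top or [514.4 304.8] [16.3 48.2] 24.6 pos [ 0.344 -0.601  0.05 ] d 0.692
   corners [[np.float64(0.307), np.float64(-0.564)], [np.float64(0.396), np.float64(-0.608)], [np.float64(0.383), np.float64(-0.637)], [np.float64(0.294), np.float64(-0.594)]]
top or [300.2 214.2] [46.2 10.9] 80.5 pos [ 0.517 -0.165  0.05 ] d 0.543
top or [451.8 198.7] [45.7 16.3] 39.8 pos [ 0.56  -0.477  0.05 ] d 0.735
   corners [[np.float64(0.576), np.float64(-0.43)], [np.float64(0.603), np.float64(-0.452)], [np.float64(0.543), np.float64(-0.524)], [np.float64(0.516), np.float64(-0.502)]]
top gr [ 12.  275.5] [24. 71.] 0.0 pos [0.369 0.371 0.11 ] d 0.523
   corners [[np.float64(0.302), np.float64(0.385)], [np.float64(0.436), np.float64(0.401)], [np.float64(0.437), np.float64(0.356)], [np.float64(0.303), np.float64(0.341)]]
top gr [161.  203.4] [59.   6.2] 14.9 pos [0.517 0.103 0.11 ] d 0.527
   corners [[np.float64(0.524), np.float64(0.16)], [np.float64(0.536), np.float64(0.158)], [np.float64(0.509), np.float64(0.046)], [np.float64(0.497), np.float64(0.048)]]
top bl [374.5 276.5] [ 5. 13.] 90.0 pos [ 0.393 -0
[... 1257 characters left out ...]
oat64(0.3)], [np.float64(0.432), np.float64(0.31)], [np.float64(0.424), np.float64(0.243)], [np.float64(0.284), np.float64(0.234)]]
side bl [309.  298.5] [12.6  6.5] 76.0 pos [ 0.39  -0.346  0.05 ] d 0.521
side bl [347.1 284.4] [18.7 45.6] 76.0 pos [ 0.477 -0.332  0.05 ] d 0.581
   corners [[np.float64(0.431), np.float64(-0.308)], [np.float64(0.532), np.float64(-0.305)], [np.float64(0.523), np.float64(-0.355)], [np.float64(0.425), np.float64(-0.357)]]
side bl [406.5 152.6] [44.7 54.4] 80.5 pos [0.785 0.065 0.05 ] d 0.787
   corners [[np.float64(0.734), np.float64(0.165)], [np.float64(0.901), np.float64(0.166)], [np.float64(0.831), np.float64(-0.028)], [np.float64(0.681), np.float64(-0.025)]]
```

View pics/crop.png

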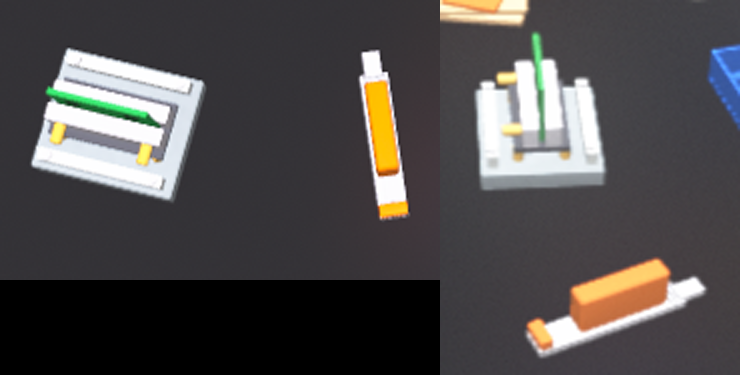

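The crop confirms it: the file at (302,218), 0.54 m from the base (the others are at 0.69 and 0.74), with its toe away from the robot. The sheet's green edge runs at (161,203), tilted about 13°. Next I'll refine both poses.

```bash
cat > fit.py <<'E'
from m import *
def line(pts): return cv2.fitLine(np.float32(pts),cv2.DIST_HUBER,0,.01,.01).ravel()
def long_edges(c,b,z):
    "yaw and middle of a long box top from its mask blob, rotated rect cast on plane z"
    P=np.array([onz(c,*p,z)[:2] for p in b[:,0].astype(float)])
    r=cv2.minAreaRect(np.float32(P)); return r
E
python3 - <<'E'
from fit import *
c=arm.capture('top'); im=c['pixels'].copy(); hsv=cv2.cvtColor(im,cv2.COLOR_BGR2HSV)
# file: whole silhouette (non-dark) around it
roi=np.zeros(im.shape[:2],np.uint8); roi[165:270,275:330]=255
V=cv2.inRange(hsv,(0,0,120),(180,255,255))&roi
b=max(blobs(V),key=cv2.contourArea); x,y,w,h=cv2.boundingRect(b)
for z in (.004,.007):
    r=long_edges(c,b,z); print('file silhouette',z,np.round(r[0],4),np.round(r[1],4),r[2])
M=masks(im)['or']&roi
for q in blobs(M,5):
    r=long_edges(c,q,.05); print('rib',np.round(r[0],4),np.round(r[1],4),r[2])
# row-wise mid of orange rib rows / white toe
rows=[(np.mean(np.nonzero(M[v])[0]),v) for v in range(190,235) if M[v].any()]
l=line(rows); p=[onz(c,l[2]+t*l[0],l[3]+t*l[1],.05)[:2] for t in(-20,20)]; d=p[0]-p[1]; d=d*np.sign(d[0]); print('rib yaw deg',np.degrees(np.arctan2(d[1],d[0])))
# sheet: far edge
G=cv2.inRange(hsv,(50,100,50),(85,255,255)); G[:, :110]=0; G[:,220:]=0; G[:170]=0
u=[k for k in range(110,220) if G[:,k].any()]
top=[(k,np.nonzero(G[:,k])[0].min()) for k in u][3:-6]; bot=[(k,np.nonzero(G[:,k])[0].max()) for k in u]
l=line(top); a,e=[onz(c,k,l[3]-.5+(k-l[2])*l[1]/l[0],.11)[:2] for k in (u[0],u[-1])]
d=a-e; print('far edge ends',a,e,np.linalg.norm(d),'yaw',np.degrees(np.arctan2(-d[0],d[1])))
print([t[1] for t in top],[t[1] for t in bot])
s=arm.capture('side'); hs=cv2.cvtColor(s['pixels'],cv2.COLOR_BGR2HSV); G2=cv2.inRange(hs,(45,100,40),(85,255,255)); G2[:, :295]=0;G2[:,335:]=0;G2[:110]=0;G2[190:]=0
vs,us=np.nonzero(G2); 
for v in range(vs.min(),vs.max()+1):
    k=us[vs==v]
    if len(k) and v%4==0: print(v,k.min(),k.max(),end=' | ')
mid=(a+e)/2; 
print('\npred side of far ends z.11',proj(s,[*a,.11]),proj(s,[*e,.11]))
E
```

```text
file silhouette 0.004 [ 0.5228 -0.1654] [0.183  0.0316] 9.917144775390625
file silhouette 0.007 [ 0.5221 -0.1655] [0.1826 0.0315] 9.917142868041992
rib [ 0.5173 -0.1653] [0.0965 0.0221] 11.18497085571289
rib yaw deg 9.4047922004609
far edge ends [0.53474809 0.15844216] [0.51067677 0.04878913] 0.11226404361258768 yaw -12.381328498161723
[np.int64(194), np.int64(195), np.int64(195), np.int64(196), np.int64(196), np.int64(196), np.int64(196), np.int64(196), np.int64(197), np.int64(197), np.int64(197), np.int64(197), np.int64(198), np.int64(198), np.int64(198), np.int64(198), np.int64(199), np.int64(199), np.int64(199), np.int64(199), np.int64(200), np.int64(200), np.int64(200), np.int64(200), np.int64(201), np.int64(201), np.int64(201), np.int64(201), np.int64(202), np.int64(202), np.int64(202), np.int64(202), np.int64(203), np.int64(203), np.int64(203), np.int64(203), np.int64(204), np.int64(204), np.int64(204), np.int64(204), np.int64(205), np.int64(205), np.int64(205), np.int64(205), np.int64(206), np.int64(206), np.int64(206), np.int64(206)] [np.int64(197), np.int64(197), np.int64(1
[... 384 characters left out ...]
nt64(206), np.int64(206), np.int64(206), np.int64(207), np.int64(207), np.int64(207), np.int64(207), np.int64(208), np.int64(208), np.int64(208), np.int64(208), np.int64(209), np.int64(209), np.int64(209), np.int64(209), np.int64(210), np.int64(210), np.int64(210), np.int64(210), np.int64(210), np.int64(211), np.int64(211), np.int64(211), np.int64(211), np.int64(212), np.int64(212), np.int64(212), np.int64(212), np.int64(213)]
128 307 308 | 132 307 309 | 136 307 310 | 140 308 309 | 144 309 309 | 148 309 310 | 152 310 310 | 156 310 310 | 
pred side of far ends z.11 (np.float64(308.88101932513393), np.float64(128.82043798685135)) (np.float64(311.78968815449093), np.float64(154.09540003437672))
```

```bash
cat > go.py <<'E'
from h import *
def go(pos,yaw):
    "fractions from the present pose to TCP pos with the file axis (minus tool x) at yaw, tool straight down"
    s=arm.read_state(); r=R.from_quat(s['tool_rot']); y=np.radians(yaw)
    t=R.from_matrix(np.array([[-np.cos(y),-np.sin(y),0],[-np.sin(y),np.cos(y),0],[0,0,-1]]).T)
    d=r.inv().apply(np.array(pos)-s['tool_pos']); w=(r.inv()*t).as_rotvec()
    print('t',s['clock'],'pos',np.round(s['tool_pos'],4),'F',np.round(s['force'],2),'w',round(s['gripper_width'],4)); print('shift',np.round(d/.25,3),'turn',np.round(w/2,3))
E
python3 -c "
from go import *; go([.52,-.1655,.16],9.9)"
```

```text
t 0.3 pos [0.2601 0.5955 0.2223] F [-0.75  1.16 -1.  ] w 0.0868
shift [-2.171 -2.373  0.25 ] turn [-0.    -0.    -0.292]
```

Call:
{"method": "play_rows", "body": {"rows": [[-0.09,-0.1,0,0,0,0,-1],[-0.18,-0.2,0,0,0,0,-1],[-0.27,-0.3,0,0,0,0,-1],[-0.36,-0.4,0,0,0,0,-1],[-0.45,-0.5,0,0,0,0,-1],[-0.54,-0.6,0,0,0,0,-1],[-0.63,-0.7,0,0,0,0,-1],[-0.72,-0.8,0,0,0,0,-1]]}}

```text
clock: 0.97
tool_pos: [0.3453, 0.3387, 0.2226]
tool_rot: [0.204, 0.979, 0.0, -0.0]
force: [1.5, -0.0, 0.6]
gripper_width: 0.0869
gripper_force: 0.0
```

Call:
{"method": "play_rows", "body": {"rows": [[-0.09,-0.1,0,0,0,0,-1],[-0.18,-0.2,0,0,0,0,-1],[-0.27,-0.3,0,0,0,0,-1],[-0.36,-0.4,0,0,0,0,-1],[-0.45,-0.5,0,0,0,0,-1],[-0.54,-0.6,0,0,0,0,-1],[-0.63,-0.7,0,0,0,0,-1],[-0.72,-0.8,0,0,0,0,-1]]}}

```text
clock: 1.63
tool_pos: [0.4301, 0.0833, 0.2228]
tool_rot: [0.204, 0.979, 0.0, 0.0]
force: [1.1, -0.1, 0.2]
gripper_width: 0.0868
gripper_force: 0.0
```

```bash
python3 -c "
from go import *; go([.52,-.1655,.13],9.9)"
```

```text
t 1.6333 pos [0.4301 0.0833 0.2228] F [ 1.08 -0.09  0.21] w 0.0868
shift [-0.728 -0.768  0.371] turn [ 0.     0.    -0.292]
```

Call:
{"method": "play_rows", "body": {"rows": [[-0.1,-0.1,0.05,0,0,-0.04,-1],[-0.2,-0.2,0.1,0,0,-0.08,-1],[-0.3,-0.3,0.15,0,0,-0.12,-1],[-0.4,-0.4,0.2,0,0,-0.16,-1],[-0.5,-0.51,0.25,0,0,-0.2,-1],[-0.6,-0.62,0.3,0,0,-0.24,-1],[-0.68,-0.71,0.34,0,0,-0.27,-1],[-0.728,-0.768,0.371,0,0,-0.292,-1]]}}

```text
clock: 2.3
tool_pos: [0.5201, -0.1677, 0.1291]
tool_rot: [-0.087, 0.996, -0.001, -0.0]
force: [-0.6, -0.2, 0.5]
gripper_width: 0.0868
gripper_force: 0.0
```

```bash
python3 - <<'E'
from fit import *
from go import go
a=snap('top','t1')['pixels']; b=snap('side','s1')['pixels']
A=cv2.resize(a[150:290,210:390],None,fx=2.2,fy=2.2,interpolation=cv2.INTER_CUBIC); B=cv2.resize(b[150:290,260:440],None,fx=2.2,fy=2.2,interpolation=cv2.INTER_CUBIC)
cv2.imwrite('pics/c1.png',np.hstack([A,B])); go([.52,-.1655,.013],9.9)
E
```

```text
t 2.4 pos [ 0.5191 -0.1678  0.1286] F [-0.43  0.26 -1.13] w 0.0869
shift [-0.006  0.009  0.462] turn [-0.001 -0.001 -0.002]
```

View pics/c1.png

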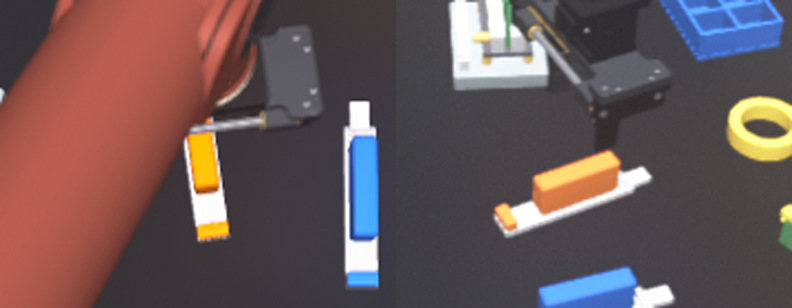

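The gripper is centred over the orange file and well clear of the blue one. Descending and gripping.

Call:
{"method": "play_rows", "body": {"rows": [[0,0.009,0.08,0,0,0,-1],[0,0.009,0.17,0,0,0,-1],[0,0.009,0.26,0,0,0,-1],[0,0.009,0.33,0,0,0,-1],[0,0.009,0.39,0,0,0,-1],[0,0.009,0.43,0,0,0,-1],[0,0.009,0.455,0,0,0,-1],[0,0.009,0.458,0,0,0,-1]]}}

```text
clock: 3.07
tool_pos: [0.5191, -0.161, 0.0147]
tool_rot: [-0.086, 0.996, 0.0, -0.001]
force: [0.3, 0.7, 0.2]
gripper_width: 0.0871
gripper_force: 0.0
```

Call:
{"method": "play_rows", "body": {"grip_force": 40, "rows": [[0,0,0,0,0,0,1],[0,0,0,0,0,0,1],[0,0,0,0,0,0,1],[0,0,0,0,0,0,1],[0,0,0,0,0,0,1],[0,0,0,0,0,0,1],[0,0,0,0,0,0,1],[0,0,0,0,0,0,1]]}}

```text
clock: 3.73
tool_pos: [0.5195, -0.1616, 0.0154]
tool_rot: [-0.086, 0.996, -0.0, 0.0]
force: [0.8, -0.6, -0.0]
gripper_width: 0.0416
gripper_force: 0.0
```

```bash
python3 - <<'E'
from go import *
go([.52,-.1655,.013],9.9)
E
```

```text
t 3.7333 pos [ 0.5195 -0.1616  0.0154] F [ 0.81 -0.64 -0.03] w 0.0416
shift [ 0.001 -0.016  0.01 ] turn [-0.  0. -0.]
```

Call:
{"method": "play_rows", "body": {"grip_force": 40, "rows": [[0,-0.014,0,0,0,0,0.05],[0,-0.014,0,0,0,0,0.05],[0,-0.014,0,0,0,0,0.1],[0,-0.014,0,0,0,0,1],[0,-0.014,0,0,0,0,1],[0,-0.014,0,0,0,0,1],[0,-0.014,0,0,0,0,1],[0,-0.014,0,0,0,0,1]]}}

```text
clock: 4.4
tool_pos: [0.5201, -0.1651, 0.0153]
tool_rot: [-0.086, 0.996, -0.0, -0.0]
force: [0.7, -0.1, -0.6]
gripper_width: 0.024
gripper_force: 40.0
```

Call:
{"method": "play_rows", "body": {"rows": [[0,0,0,0,0,0,1],[0,0,0,0,0,0,1],[0,0,0,0,0,0,1],[0,0,0,0,0,0,1],[0,0,0,0,0,0,1],[0,0,0,0,0,0,1],[0,0,0,0,0,0,1],[0,0,0,0,0,0,1]]}}

```text
clock: 5.07
tool_pos: [0.5201, -0.165, 0.0153]
tool_rot: [-0.086, 0.996, -0.0, -0.0]
force: [0.1, 0.6, -0.6]
gripper_width: 0.0238
gripper_force: 40.0
```

```bash
python3 - <<'E'
from go import *
go([.52,-.1655,.013],9.9); s=arm.read_state(); print(s['gripper_force'],s['tool_rot'])
E
```

```text
t 5.0667 pos [ 0.5201 -0.165   0.0153] F [ 0.09  0.62 -0.57] w 0.0238
shift [ 0.001 -0.002  0.009] turn [-0. -0. -0.]
39.996840208768845 [-8.60188457e-02  9.96293510e-01 -1.82817886e-05 -2.78576942e-05]
```

Call:
{"method": "play_rows", "body": {"grip_force": 55, "rows": [[0,0,-0.02,0,0,0,1],[0,0,-0.08,0,0,0,1],[0,0,-0.18,0,0,0,1],[0,0,-0.3,0,0,0,1],[0,0,-0.42,0,0,0,1],[0,0,-0.54,0,0,0,1],[0,0,-0.64,0,0,0,1],[0,0,-0.7,0,0,0,1]]}}

```text
clock: 5.73
tool_pos: [0.5207, -0.1656, 0.1935]
tool_rot: [-0.086, 0.996, -0.0, 0.001]
force: [0.5, 0.4, -2.4]
gripper_width: 0.0234
gripper_force: 55.0
```

```bash
python3 - <<'E'
from go import *
go([.4575,.1239,.19],-12.4); s=arm.read_state(); print(s['gripper_force'])
E
```

```text
t 5.7333 pos [ 0.5207 -0.1656  0.1935] F [ 0.52  0.36 -2.42] w 0.0234
shift [0.051 1.184 0.013] turn [0.    0.001 0.194]
54.99658984132111
```

Call:
{"method": "play_rows", "body": {"rows": [[0,0.04,0,0,0,0.02,1],[0.005,0.12,0,0,0,0.04,1],[0.01,0.22,0,0,0,0.07,1],[0.015,0.32,0,0,0,0.1,1],[0.02,0.42,0,0,0,0.13,1],[0.025,0.52,0,0,0,0.16,1],[0.03,0.62,0,0,0,0.18,1],[0.035,0.7,0,0,0,0.194,1]]}}

```text
clock: 6.4
tool_pos: [0.4807, 0.0076, 0.1905]
tool_rot: [0.108, 0.994, 0.0, -0.0]
force: [0.5, 0.3, -2.3]
gripper_width: 0.024
gripper_force: 55.0
```

```bash
python3 - <<'E'
from go import *
go([.4575,.1239,.19],-12.4)
E
```

```text
t 6.4 pos [0.4807 0.0076 0.1905] F [ 0.5   0.27 -2.28] w 0.024
shift [0.191 0.434 0.002] turn [ 0. -0. -0.]
```

Call:
{"method": "play_rows", "body": {"rows": [[0.03,0.06,0,0,0,0,1],[0.07,0.16,0,0,0,0,1],[0.12,0.27,0,0,0,0,1],[0.16,0.36,0,0,0,0,1],[0.185,0.42,0,0,0,0,1],[0.191,0.434,0,0,0,0,1],[0.191,0.434,0,0,0,0,1],[0.191,0.434,0,0,0,0,1]]}}

```text
clock: 7.07
tool_pos: [0.4582, 0.1211, 0.1903]
tool_rot: [0.108, 0.994, -0.0, -0.0]
force: [-0.6, -0.2, -2.2]
gripper_width: 0.0237
gripper_force: 55.0
```

```bash
python3 - <<'E'
from go import *
go([.4575,.1239,.13],-12.4)
a=snap('top','t2')['pixels']; b=snap('side','s2')['pixels']
A=cv2.resize(a[140:280,100:260],None,fx=2.2,fy=2.2,interpolation=cv2.INTER_CUBIC); B=cv2.resize(b[60:200,230:420],None,fx=2.2,fy=2.2,interpolation=cv2.INTER_CUBIC)
cv2.imwrite('pics/c2.png',np.hstack([A,B]))
E
```

```text
t 7.0667 pos [0.4582 0.1211 0.1903] F [-0.65 -0.18 -2.24] w 0.0237
shift [0.005 0.011 0.241] turn [-0.  0.  0.]
```

View pics/c2.png

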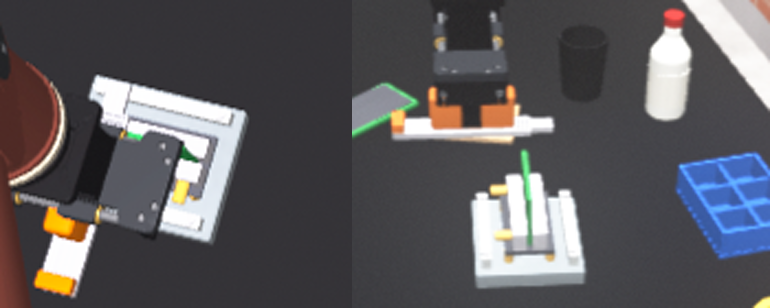

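The file is held level above the near side of the sheet. I'll check its yaw numerically against the picture.

```bash
python3 - <<'E'
from m import *
c=arm.capture('top'); y=np.radians(-12.4); f=np.array([np.cos(y),np.sin(y),0]); n=np.array([-f[1],f[0],0]); z=.182
p=np.array([.4582,.1211,z]); to=lambda q:np.round((np.array(proj(c,q))-[100,140])*2.2)
for s,w in((-90,15),(-90,-15),(90,9),(90,-9)): print(s,w,to(p+f*s/1e3+n*w/1e3))
e=np.array([.521,.110,.11]); print('edge ends',to(e+n*.05),to(e-n*.05))
hsv=cv2.cvtColor(c['pixels'],cv2.COLOR_BGR2HSV); M=masks(c['pixels'])['or']; M[:230]=0; M[:,:110]=0
for b in blobs(M,10): r=cv2.minAreaRect(b); print(np.round((np.array(r[0])-[100,140])*2.2),r[1],r[2])
E
```

```text
-90 15 [ 35. 289.]
-90 -15 [ 71. 298.]
90 9 [107.  82.]
90 -9 [128.  87.]
edge ends [ 72. 121.] [182. 148.]
[912. 363.] (16.287410736083984, 48.18043899536133) 24.623563766479492
[ 65. 227.] (18.34120750427246, 9.17060375213623) 18.43494987487793
```

Call:
{"method": "play_rows", "body": {"rows": [[0,0,0.03,0,0,0,1],[0,0,0.08,0,0,0,1],[0,0,0.13,0,0,0,1],[0,0,0.17,0,0,0,1],[0,0,0.2,0,0,0,1],[0,0,0.22,0,0,0,1],[0,0,0.232,0,0,0,1],[0,0,0.232,0,0,0,1]]}}

```text
clock: 7.88
tool_pos: [0.4579, 0.1219, 0.1319]
tool_rot: [0.108, 0.994, -0.0, -0.0]
force: [0.0, -0.7, -2.3]
gripper_width: 0.0237
gripper_force: 55.0
```

```bash
python3 - <<'E'
from go import *
go([.4575,.1239,.1235],-12.4)
f=[]
for i in range(3): arm.capture('top'); f.append(arm.read_state()['force'])
print(np.mean(f,0),np.std(f,0)); go([.4575,.1239,.1235],-12.4)
b=snap('side','s3')['pixels']; cv2.imwrite('pics/c3.png',cv2.resize(b[80:200,240:400],None,fx=4,fy=4,interpolation=cv2.INTER_CUBIC))
E
```

```text
t 7.8833 pos [0.4579 0.1219 0.1319] F [ 0.04 -0.71 -2.32] w 0.0237
shift [0.003 0.008 0.033] turn [-0. -0.  0.]
[ 0.33847468  0.20963575 -1.99265032] [0.38188752 0.31407248 0.5880048 ]
t 8.0333 pos [0.4584 0.1222 0.1328] F [ 0.2   0.17 -1.42] w 0.0234
shift [0.005 0.006 0.037] turn [0. 0. 0.]
```

View pics/c3.png

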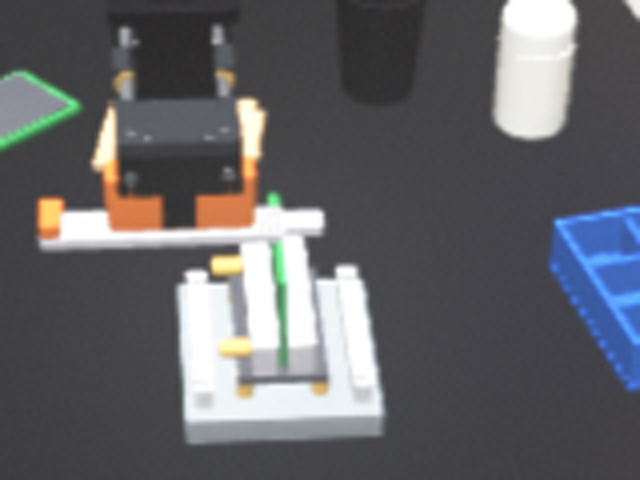

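The edge lies under the blade just behind the narrow toe, at about (275,215) in the crop. Lowering to press lightly.

Call:
{"method": "play_rows", "body": {"rows": [[0,0,0.008,0,0,0,1],[0,0,0.016,0,0,0,1],[0,0,0.024,0,0,0,1],[0,0,0.03,0,0,0,1],[0,0,0.034,0,0,0,1],[0,0,0.038,0,0,0,1],[0,0,0.038,0,0,0,1],[0,0,0.038,0,0,0,1]]}}

```text
clock: 8.75
tool_pos: [0.4582, 0.1221, 0.1229]
tool_rot: [0.108, 0.994, 0.0, 0.0]
force: [0.4, -0.1, 0.1]
gripper_width: 0.0238
gripper_force: 55.0
```

```bash
python3 - <<'E'
from go import *
f=[];p=[];q=[]
for i in range(8): arm.capture('side'); s=arm.read_state(); f.append(s['force']);p.append(s['tool_pos']);q.append(s['ft_torque'])
print(np.mean(f,0),np.std(f,0),np.mean(p,0),np.mean(q,0)); go([.521+.065*.9767,.110-.065*.2144,.1225],-12.4)
E
```

```text
[-0.40369637 -0.21949558 -0.06918401] [0.58626241 0.4427503  0.52586417] [0.45817533 0.12206802 0.12290173] [-0.0588509  -0.12052939  0.00326613]
t 9.15 pos [0.4581 0.1221 0.1228] F [-0.66 -1.11 -0.47] w 0.0237
shift [-0.516  0.007  0.001] turn [-0.  0.  0.]
```

Contact is about 2.1 N. First forward stroke, then a lift.

Call:
{"method": "play_rows", "body": {"rows": [[-0.015,0,0,0,0,0,1],[-0.045,0,0,0,0,0,1],[-0.08,0.001,0,0,0,0,1],[-0.115,0.002,0,0,0,0,1],[-0.15,0.002,0,0,0,0,1],[-0.185,0.003,0,0,0,0,1],[-0.22,0.003,0,0,0,0,1],[-0.255,0.004,0,0,0,0,1]]}}

```text
clock: 9.82
tool_pos: [0.5215, 0.1091, 0.1227]
tool_rot: [0.108, 0.994, -0.0, -0.0]
force: [-0.9, 0.4, -1.0]
gripper_width: 0.0234
gripper_force: 55.0
```

Call:
{"method": "play_rows", "body": {"rows": [[-0.035,0,0,0,0,0,1],[-0.07,0,0,0,0,0,1],[-0.105,0.001,0,0,0,0,1],[-0.14,0.002,0,0,0,0,1],[-0.175,0.002,0,0,0,0,1],[-0.21,0.003,0,0,0,0,1],[-0.245,0.003,0,0,0,0,1],[-0.27,0.003,0,0,0,0,1]]}}

```text
clock: 10.48
tool_pos: [0.5877, 0.0954, 0.1228]
tool_rot: [0.108, 0.994, -0.0, 0.0]
force: [-1.5, 1.0, 0.7]
gripper_width: 0.0234
gripper_force: 55.0
```

```bash
python3 - <<'E'
from go import *
go([.521+.065*.9767,.110-.065*.2144,.1225],-12.4); s=arm.read_state(); print(R.from_quat(s['tool_rot']).as_matrix()[:,2])
E
```

```text
t 10.4833 pos [0.5877 0.0954 0.1228] F [-1.49  1.    0.73] w 0.0234
shift [ 0.013 -0.     0.001] turn [-0.  0.  0.]
[ 1.35530481e-04 -2.02361977e-04 -9.99999970e-01]
```

Call:
{"method": "play_rows", "body": {"rows": [[0,0,-0.02,0,0,0,1],[0,0,-0.06,0,0,0,1],[0,0,-0.12,0,0,0,1],[0,0,-0.18,0,0,0,1],[0,0,-0.22,0,0,0,1],[0,0,-0.24,0,0,0,1],[0,0,-0.24,0,0,0,1],[0,0,-0.24,0,0,0,1]]}}

```text
clock: 11.15
tool_pos: [0.5865, 0.0958, 0.1827]
tool_rot: [0.108, 0.994, 0.0, 0.0]
force: [0.7, 0.5, -3.1]
gripper_width: 0.0236
gripper_force: 55.0
```

```bash
python3 - <<'E'
from go import *
go([.4575,.1225,.1825],-12.4)
b=snap('side','s4')['pixels']; cv2.imwrite('pics/c4.png',cv2.resize(b[60:200,240:420],None,fx=4,fy=4,interpolation=cv2.INTER_CUBIC))
E
```

```text
t 11.15 pos [0.5865 0.0958 0.1827] F [ 0.69  0.49 -3.07] w 0.0236
shift [ 0.527 -0.006  0.001] turn [ 0. -0.  0.]
```

View pics/c4.png

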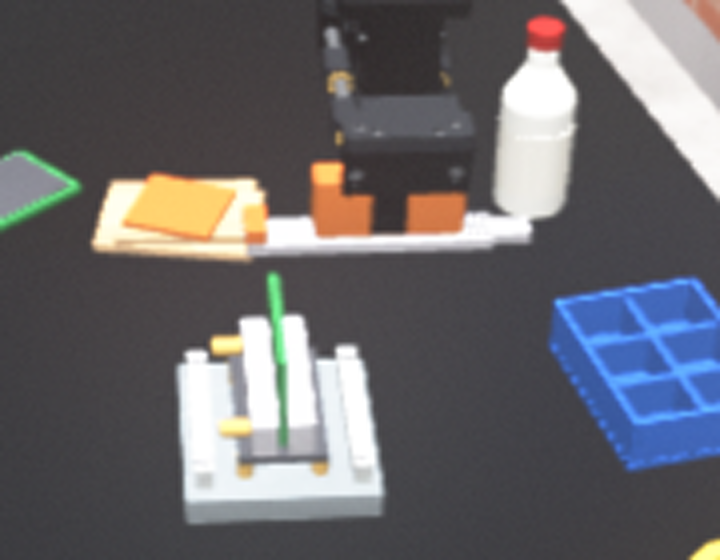

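Stroke one is done: the file is level and clear, with the sheet back upright. Returning high for stroke two.

Call:
{"method": "play_rows", "body": {"rows": [[0.03,0,0,0,0,0,1],[0.11,0,0,0,0,0,1],[0.21,-0.001,0,0,0,0,1],[0.31,-0.002,0,0,0,0,1],[0.41,-0.003,0,0,0,0,1],[0.48,-0.003,0,0,0,0,1],[0.515,-0.003,0,0,0,0,1],[0.525,-0.003,0,0,0,0,1]]}}

```text
clock: 11.87
tool_pos: [0.4566, 0.1236, 0.1825]
tool_rot: [0.107, 0.994, 0.0, -0.0]
force: [0.5, -0.1, -3.2]
gripper_width: 0.0235
gripper_force: 55.0
```

Call:
{"method": "play_rows", "body": {"rows": [[0,0,0,0,0,0,1],[0,0,0.03,0,0,0,1],[0,0,0.08,0,0,0,1],[0,0,0.13,0,0,0,1],[0,0,0.17,0,0,0,1],[0,0,0.195,0,0,0,1],[0,0,0.2,0,0,0,1],[0,0,0.2,0,0,0,1]]}}

```text
clock: 12.53
tool_pos: [0.4584, 0.1227, 0.1324]
tool_rot: [0.108, 0.994, -0.001, -0.0]
force: [-0.1, 0.2, -2.6]
gripper_width: 0.0237
gripper_force: 55.0
```

Call:
{"method": "play_rows", "body": {"rows": [[0,0,0.008,0,0,0,1],[0,0,0.016,0,0,0,1],[0,0,0.024,0,0,0,1],[0,0,0.03,0,0,0,1],[0,0,0.036,0,0,0,1],[0,0,0.04,0,0,0,1],[0,0,0.04,0,0,0,1],[0,0,0.04,0,0,0,1]]}}

```text
clock: 13.2
tool_pos: [0.4585, 0.1231, 0.123]
tool_rot: [0.108, 0.994, 0.0, 0.0]
force: [-0.4, -0.8, 0.3]
gripper_width: 0.0237
gripper_force: 55.0
```

```bash
python3 - <<'E'
from go import *
f=[]
for i in range(6): arm.capture('side'); s=arm.read_state(); f.append(s['force'])
print(np.mean(f,0)); go([.521+.065*.9767,.110-.065*.2144,.1225],-12.4)
E
```

```text
[0.09886766 0.54108253 0.06996084]
t 13.5 pos [0.4584 0.1231 0.1229] F [0.75 0.59 0.63] w 0.0234
shift [-0.516  0.002  0.002] turn [0. 0. 0.]
```

Call:
{"method": "play_rows", "body": {"rows": [[-0.015,0,0,0,0,0,1],[-0.045,0,0,0,0,0,1],[-0.08,0,0,0,0,0,1],[-0.115,0,0,0,0,0,1],[-0.15,0,0,0,0,0,1],[-0.185,0,0,0,0,0,1],[-0.22,0,0,0,0,0,1],[-0.255,0,0,0,0,0,1]]}}

```text
clock: 14.17
tool_pos: [0.5215, 0.109, 0.1227]
tool_rot: [0.108, 0.994, -0.0, -0.0]
force: [-1.6, 0.2, 0.6]
gripper_width: 0.0237
gripper_force: 55.0
```

Call:
{"method": "play_rows", "body": {"rows": [[-0.035,0,0,0,0,0,1],[-0.07,0,0,0,0,0,1],[-0.105,0,0,0,0,0,1],[-0.14,0,0,0,0,0,1],[-0.175,0,0,0,0,0,1],[-0.21,0,0,0,0,0,1],[-0.245,0,0,0,0,0,1],[-0.27,0,0,0,0,0,1]]}}

```text
clock: 14.83
tool_pos: [0.5875, 0.0946, 0.1228]
tool_rot: [0.108, 0.994, -0.0, 0.0]
force: [-1.9, 0.4, 0.2]
gripper_width: 0.0235
gripper_force: 55.0
```

Call:
{"method": "play_rows", "body": {"rows": [[0,0,-0.02,0,0,0,1],[0,0,-0.06,0,0,0,1],[0,0,-0.12,0,0,0,1],[0,0,-0.18,0,0,0,1],[0,0,-0.23,0,0,0,1],[0,0,-0.27,0,0,0,1],[0,0,-0.28,0,0,0,1],[0,0,-0.28,0,0,0,1]]}}

```text
clock: 15.5
tool_pos: [0.5868, 0.0951, 0.1938]
tool_rot: [0.108, 0.994, 0.0, 0.001]
force: [-0.5, -0.2, -2.4]
gripper_width: 0.0233
gripper_force: 55.0
```

```bash
python3 - <<'E'
from go import *
go([.5201,-.165,.19],9.87)
E
```

```text
t 15.5 pos [0.5868 0.0951 0.1938] F [-0.49 -0.22 -2.45] w 0.0233
shift [ 0.038 -1.073  0.014] turn [ 0.     0.001 -0.194]
```

Call:
{"method": "play_rows", "body": {"rows": [[0,-0.04,0,0,0,-0.01,1],[0.005,-0.12,0,0,0,-0.03,1],[0.01,-0.22,0,0,0,-0.06,1],[0.015,-0.33,0,0,0,-0.09,1],[0.02,-0.44,0,0,0,-0.12,1],[0.025,-0.54,0,0,0,-0.15,1],[0.03,-0.62,0,0,0,-0.18,1],[0.035,-0.67,0,0,0,-0.194,1]]}}

```text
clock: 16.17
tool_pos: [0.5408, -0.0696, 0.1921]
tool_rot: [-0.086, 0.996, -0.0, -0.001]
force: [0.3, -0.4, -2.4]
gripper_width: 0.0236
gripper_force: 55.0
```

```bash
python3 - <<'E'
from go import *
go([.5201,-.165,.19],9.87)
E
```

```text
t 16.1667 pos [ 0.5408 -0.0696  0.1921] F [ 0.28 -0.36 -2.39] w 0.0236
shift [ 0.147 -0.362  0.009] turn [-0.    -0.001  0.   ]
```

Call:
{"method": "play_rows", "body": {"rows": [[0.02,-0.05,0,0,0,0,1],[0.06,-0.14,0.05,0,0,0,1],[0.1,-0.24,0.12,0,0,0,1],[0.13,-0.32,0.2,0,0,0,1],[0.147,-0.362,0.3,0,0,0,1],[0.147,-0.362,0.4,0,0,0,1],[0.147,-0.362,0.48,0,0,0,1],[0.147,-0.362,0.5,0,0,0,1]]}}

```text
clock: 16.83
tool_pos: [0.519, -0.1618, 0.0642]
tool_rot: [-0.085, 0.996, 0.0, -0.003]
force: [-0.7, 1.3, -2.2]
gripper_width: 0.0237
gripper_force: 55.0
```

Call:
{"method": "play_rows", "body": {"rows": [[0,0,0.02,0,0,0,1],[0,0,0.04,0,0,0,1],[0,0,0.06,0,0,0,1],[0,0,0.08,0,0,0,1],[0,0,0.1,0,0,0,1],[0,0,0.12,0,0,0,1],[0,0,0.12,0,0,0,1],[0,0,0.12,0,0,0,1]]}}

```text
clock: 17.5
tool_pos: [0.5212, -0.1623, 0.0377]
tool_rot: [-0.086, 0.996, 0.0, -0.0]
force: [-0.3, 0.6, -2.0]
gripper_width: 0.0239
gripper_force: 55.0
```

```bash
python3 - <<'E'
from go import *
f=[]
for i in range(5): arm.capture('side'); s=arm.read_state(); f.append(np.r_[s['force'],s['tool_pos']])
print(np.mean(f,0)); go([.5201,-.165,.0153],9.87)
E
```

```text
[ 0.24864915  0.08109263 -2.0572635   0.52155388 -0.16234813  0.03804425]
t 17.75 pos [ 0.5216 -0.1623  0.0381] F [-0.08  0.3  -2.83] w 0.0237
shift [ 0.008 -0.01   0.091] turn [-0.  0. -0.]
```

Lowering to the table with a small sideways correction.

Call:
{"method": "play_rows", "body": {"rows": [[0.003,-0.005,0.02,0,0,0,1],[0.006,-0.01,0.04,0,0,0,1],[0.006,-0.01,0.06,0,0,0,1],[0.006,-0.01,0.075,0,0,0,1],[0.006,-0.01,0.083,0,0,0,1],[0.006,-0.01,0.088,0,0,0,1],[0.006,-0.01,0.09,0,0,0,1],[0.006,-0.01,0.09,0,0,0,1]]}}

```text
clock: 18.42
tool_pos: [0.5203, -0.165, 0.0154]
tool_rot: [-0.086, 0.996, 0.0, -0.0]
force: [0.3, -0.1, -2.9]
gripper_width: 0.0238
gripper_force: 55.0
```

```bash
python3 - <<'E'
from go import *
f=[]
for i in range(5): arm.capture('side'); s=arm.read_state(); f.append(np.r_[s['force'],s['tool_pos']])
print(np.round(np.mean(f,0),4)); go([.5201,-.165,.0153],9.87)
E
```

```text
[-0.394  -0.0937 -2.191   0.5205 -0.165   0.0154]
t 18.6667 pos [ 0.5205 -0.165   0.0154] F [-0.63 -0.78 -2.18] w 0.0236
shift [0.002 0.    0.   ] turn [-0.  0.  0.]
```

Call:
{"method": "play_rows", "body": {"rows": [[0,0,0.001,0,0,0,1],[0,0,0.002,0,0,0,1],[0,0,0.003,0,0,0,1],[0,0,0.004,0,0,0,1],[0,0,0.004,0,0,0,1],[0,0,0.004,0,0,0,1],[0,0,0.004,0,0,0,1],[0,0,0.004,0,0,0,1]]}}

```text
clock: 19.33
tool_pos: [0.5205, -0.165, 0.0152]
tool_rot: [-0.086, 0.996, 0.0, 0.0]
force: [-5.1, 1.8, 11.3]
gripper_width: 0.0234
gripper_force: 55.0
```

```bash
python3 - <<'E'
from go import *
f=[]
for i in range(5): arm.capture('side'); s=arm.read_state(); f.append(np.r_[s['force'],s['tool_pos']])
print(np.round(np.mean(f,0),4))
E
```

```text
[-4.9989  1.7253 11.8437  0.5205 -0.165   0.0153]
```

Call:
{"method": "play_rows", "body": {"rows": [[0,0,-0.001,0,0,0,1],[0,0,-0.003,0,0,0,1],[0,0,-0.003,0,0,0,1],[0,0,-0.003,0,0,0,0.3],[0,0,-0.003,0,0,0,-0.1],[0,0,-0.003,0,0,0,-0.4],[0,0,-0.003,0,0,0,-0.7],[0,0,-0.003,0,0,0,-1]]}}

```text
clock: 20.25
tool_pos: [0.5204, -0.165, 0.015]
tool_rot: [-0.086, 0.996, -0.0, 0.0]
force: [-0.9, -0.1, 0.3]
gripper_width: 0.0493
gripper_force: 0.0
```

Call:
{"method": "play_rows", "body": {"rows": [[0,0,0,0,0,0,-1],[0,0,0,0,0,0,-1],[0,0,0,0,0,0,-1],[0,0,0,0,0,0,-1],[0,0,0,0,0,0,-1],[0,0,-0.02,0,0,0,-1],[0,0,-0.06,0,0,0,-1],[0,0,-0.12,0,0,0,-1]]}}

```text
clock: 20.92
tool_pos: [0.5196, -0.1649, 0.0452]
tool_rot: [-0.086, 0.996, 0.0, -0.001]
force: [0.0, 0.3, 0.5]
gripper_width: 0.0867
gripper_force: 0.0
```

Call:
{"method": "play_rows", "body": {"rows": [[0,0,-0.1,0,0,0,-1],[0,0,-0.2,0,0,0,-1],[0,0,-0.3,0,0,0,-1],[0,0,-0.4,0,0,0,-1],[0,0,-0.5,0,0,0,-1],[0,0,-0.58,0,0,0,-1],[0,0,-0.62,0,0,0,-1],[0,0,-0.62,0,0,0,-1]]}}

```text
clock: 21.58
tool_pos: [0.5215, -0.1655, 0.2028]
tool_rot: [-0.086, 0.996, -0.0, 0.002]
force: [-0.1, 0.2, -0.2]
gripper_width: 0.0871
gripper_force: 0.0
```

Call:
{"method": "play_rows", "body": {"rows": [[0,0.1,0,0,0,0,-1],[0,0.22,0,0,0,0,-1],[0,0.34,0,0,0,0,-1],[0,0.46,0,0,0,0,-1],[0,0.58,0,0,0,0,-1],[0,0.7,0,0,0,0,-1],[0,0.78,0,0,0,0,-1],[0,0.8,0,0,0,0,-1]]}}

```text
clock: 22.25
tool_pos: [0.4846, 0.036, 0.1987]
tool_rot: [-0.088, 0.996, 0.0, -0.001]
force: [0.7, -0.0, -0.3]
gripper_width: 0.0866
gripper_force: 0.0
```

```bash
python3 - <<'E'
from fit import *
c=snap('top','t9'); im=c['pixels']; hsv=cv2.cvtColor(im,cv2.COLOR_BGR2HSV)
roi=np.zeros(im.shape[:2],np.uint8); roi[165:270,275:330]=255
b=max(blobs(cv2.inRange(hsv,(0,0,120),(180,255,255))&roi),key=cv2.contourArea); r=long_edges(c,b,.004); print(np.round(r[0],4),np.round(r[1],4),r[2])
s=snap('side','s9')['pixels']; cv2.imwrite('pics/c9.png',np.hstack([cv2.resize(im,(400,300)),cv2.resize(s,(400,300))])); print(arm.read_state()['clock'])
E
```

```text
[ 0.5235 -0.1651] [0.1821 0.0318] 9.919490814208984
22.35
```

View pics/c9.png

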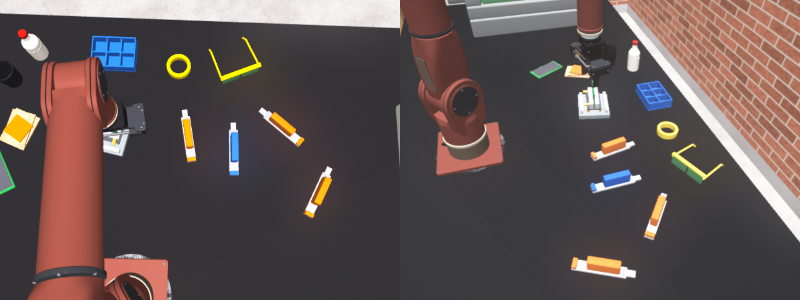

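The file lies flat within 1 mm of where it started, at the same yaw. The blue file looks unmoved and the gripper is clear.

```bash
python3 -c "
from cell import arm; print(arm.sign_off())"
```

```text
the job is handed in; nothing more can be done
None
```

I filed the sheet edge with two light forward strokes (about 2 to 2.5 N), lifted the file clear after each, and laid it back flat within about 1 mm of where it was. The blue file was not touched, and I handed the job in at about 22 s.

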